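# Hang the powder scoop in the notch of the tub's lip and shut the lid

### The job

Put the green measuring scoop away: hang it by its hook over the front lip of the white powder tub, cup inside and handle out towards you, with the neck of the handle fully down in the lip's notch, and let go. Then close the blue lid so that it lies flat. Be gentle with the plastic: feel your way into the notch instead of forcing the scoop down, and leave the things round about where they are.

Things in the scene. Friction and masses are not known exactly. Their poses are not given: they have to be found in the camera images.
- tub: White powder tub, open on top, 170 (x) x 210 (y) x 120 mm high, empty, fixed. Origin: centre of its underside; x points to its back, z up; the front faces the robot. The front wall carries a grey edging 6 mm thick, the front lip (x -85 to -79), flat top 120 mm high, visible for 128 mm between two white corner pieces. A scoop lying on top of the lip blocks the lid.
- lip_middle (a point): Middle of the front lip's length and thickness, at its top (tub frame -82, 0, 120 mm); fixed to the tub. The lip has one square notch, 17 mm wide, 14 mm deep, top corners rounded by 3 mm. The edging has been slid along, so the notch's middle is anywhere up to 20 mm left or right of this point: NOT reported, see or feel for it. The edging shifts only under more than 12 N sideways.
- tub_lid (a joint): Angle of the blue lid, rad: 0 closed flat, grows as it opens; about 0.95 to 1.25 at the start (half open). Hinge axis along the tub's y at tub x = 88, z = 121 mm. A plate 5 mm thick (8 mm in the raised middle of its outer face), 214 mm wide, reaching 176 mm from the hinge. The hinge is stiff: it stays where it is left and takes about 1 to 3 N at 130 mm to turn.
- scoop: Green plastic scoop, about 60 g, standing on its cup. Origin: centre of the cup's underside; z up; handle along -x, at the start roughly towards the robot. Cup 60 mm wide, 50 high, heel rib at x = -31. Level handle, z 39 to 49: neck 14 mm wide (y) to x = -56, then a grip 18 wide to x = -126. Hook under the neck: plate 24 mm wide, inner face x = -40, down to z = 20, tip flared outward.
- scoop_throat (a point): On the scoop: middle of the throat, underside of the neck (scoop frame -35.5, 0, 39 mm). Hung properly, the scoop is about level with its axes along the tub's and this point rests on the notch's floor, 14 mm below the top of the lip, in the lip's middle plane (the 9 mm throat between heel and hook leaves 1.5 mm either side of the 6 mm lip).
- scoop_grip (a point): On the scoop: where to grip the handle, mid-height of the 18 mm wide, 10 mm thick grip (scoop frame -72, 0, 44 mm), 44 mm above the worktop at the start.
- soap_pump: Hand-soap pump bottle, 48 x 75 x 187 mm, loose bystander; origin at the centre of its underside.
- nail_brush: Purple nail brush, 30 x 85 x 23 mm, loose bystander; origin at the centre of its underside.
- stain_stick: Lying white and green tube, 43 x 146 x 30 mm, loose bystander; origin at the centre of its underside.

How it is judged:
On the way, in this order (a step that is already met when the one before it is completed fails the run):
1. the scoop hangs by its hook on the front lip, neck fully down in the notch, let go, the lid still open (z of scoop_throat in the frame of tub between 0.103 and 0.109 m and x of scoop_throat in the frame of tub between -0.0855 and -0.0785 m and y of scoop_throat in the frame of tub between -0.025 and 0.025 m and angle between scoop's own z axis and vertical below 0.2 rad and angle between the x axis of scoop and the x axis of tub, either way round below 0.2 rad and contact force between the fingers and scoop below 0.3 N and linear speed of scoop below 0.02 m/s and value of joint tub_lid above 0.6 rad), for 0.2 s.
2. the lid is closed flat (value of joint tub_lid below 0.03 rad), for 0.2 s.
At the end, for the whole second after the job is handed in: Scoop hangs at rest on the front lip, cup inside: throat point 103 to 109 mm above the tub's underside, within 3.5 mm of the lip's plane and 25 mm of its middle, upright within 0.2 rad, square to the lip within 0.2 rad; fingers off it; lid within 0.03 rad of closed (z of scoop_throat in the frame of tub between 0.103 and 0.109 m and x of scoop_throat in the frame of tub between -0.0855 and -0.0785 m and y of scoop_throat in the frame of tub between -0.025 and 0.025 m and angle between scoop's own z axis and vertical below 0.2 rad and angle between the x axis of scoop and the x axis of tub, either way round below 0.2 rad and contact force between the fingers and scoop below 0.3 N and linear speed of scoop below 0.02 m/s and value of joint tub_lid below 0.03 rad); the robot touches nothing.
It fails at once if the scoop is forced against the tub with more than 25 N (contact force between scoop and tub above 25 N).
It fails at once if the fingers press on the tub or its lid with more than 40 N (contact force between the fingers and tub above 40 N).
It fails at once if the soap pump is moved by more than 20 mm (distance of soap_pump from where it was at the start of the episode above 0.02 m).
It fails at once if the nail brush is moved by more than 20 mm (distance of nail_brush from where it was at the start of the episode above 0.02 m).
It fails at once if the stain stick is moved by more than 20 mm (distance of stain_stick from where it was at the start of the episode above 0.02 m).
It also fails if it takes over 72 s, if anything falls off the work surface, if the arm or the gripper's body presses on something with over 40 N, if the wrist force passes 120 N, or if a joint passes its speed limit or range.

### The arm

A 6-joint arm with a two-finger parallel gripper is mounted at the origin on a cart in front of the work surface, level with it; the furniture and walls round the work are solid. World frame = base frame: x ahead of the robot, y to its left, z up, the work surface at z = 0. Lengths are in m, angles in rad, forces in N, time in s.
With the tool pointing down it reaches from about 0.375 to 0.9 m from the base axis. Payload 3.1 kg.
Tool frame: the origin (TCP) lies at the centre of the arm's flange, where the gripper is bolted on; the fingertips stand robot.tip_extent ahead of it and the grasp point (between the pads) lies 164 mm ahead of it (robot.tip_extent is the distance from the TCP to the fingertips, in m); z points along the fingers, y is the line along which they close (so a half turn about z gives the same grasp; the last joint's range is limited). The gripper opens to 87 mm and grips with 3 to 60 N. Pads are 19 mm wide; open, the fingers measure 117 mm over their backs; the gripper's body (75 mm by 190 mm) begins 51 mm behind the grasp point.
Start: joints at [-1.377, 0.527, 1.433, -0, 1.181, -0.178], TCP at [0.228, -0.582, 0.405] pointing down, gripper open.
Joint ranges: [-3.08, 3.08], [-0.75, 2.2], [0.22, 2.44], [-1.43, 4.57], [0, 2.65], [-2.85, 2.85]. Speed limits (rad/s): [2.79, 2.79, 3.14, 3.14, 3.14, 3.14].

### API

Orientations are given as a unit quaternion [x, y, z, w].
In Python, from rig import get_obs, camera, hand_in, cut_out, robot gives the robot as it stands.
- The arm moves only by the tool step_arm, never from a script. Its argument "rows" is a list of rows, each a list of 6 numbers: the shift along the world's x, y, z in m, then the turn, a rotation vector about the world's x, y, z in degrees. A call has 1 to 12 rows; each row shifts and turns the commanded pose from where the row before left it; what a row does not reach is not made up. A row lasts 1/8 s, in which the tool goes at most 62.5 mm and 10.7 degrees, less where a joint would pass 70% of its speed; a pose out of reach is approached as far as the arm can. A call is refused whole if a number of a shift passes 0.0625 or a number of a turn 10.7, either way. A call with a gripper value outside its range is refused whole. "jaw" is the finger opening in m, from 0 to 0.087, set as the call begins (left out, the last holds). The fingers move at their own pace and stop on an object; "squeeze" is the grip in N (left out, the last holds). Time passes only in rows, so rows that do not move let the fingers close. It gives the time, the measured TCP pose, the force, the opening and the grip force at its end, in the units of the state.
- get_obs(): the state, without advancing time (a new reading comes with each control period).
- camera(name): name is "scene" or "top" or "wrist"; returns a dict with "pixels" (400x640x3 uint8, blue, green, red), "depth" (400x640 float32, m along the optical axis (not along the pixel's ray), 0 where there is no reading), "fov_y" (degrees; the focal length in pixels is half the picture's height over the tangent of half this angle, whatever the lens; pixels are square), "cx", "cy" (the principal point, pixels), "k1" (the pictures are not rectified: a ray, as slopes to the right and down, at radius r is drawn at 1 + k1 r^2 times it, then the intrinsics apply), "extrinsics" (4x4, takes a point from camera to world coordinates); the wrist camera has in their place "mount" (4x4, takes a point from camera to tool coordinates, whose origin is the TCP and whose axes are the flange's). Camera axes: x right, y up, looking along -z (the intrinsics and any distortion apply to the point x, -y, -z); pixel columns grow to the right and rows downward; lengths in m; the calibration is good to about 2 mm. A picture is of the moment at which its call begins: read the wrist's pose just before it.
- hand_in(): hands the job in; it is judged then, once.
Trained networks look in the newest picture that a camera, given by its name, has taken for a name from the list of things; names that differ only in an ending like _2 or _b are one class to them, and where a whole thing is asked for, a point or a joint stands for the part that bears it (a point fixed in the world has none). Each returns a list of dicts, best first, with "confidence" (0 to 1); they miss things now and then, are a little off and sometimes report something else, mostly with a low value. They report only what shows in the picture. A call takes as long as a camera call.
- cut_out(label, camera): "region" (400x640 bool, what is visible of it) and "extent" ([centre column, centre row, width, height] in pixels, round what is visible of it).
The state is a dict: "time": time; "q": joint angles; "joint_velocities": joint speeds; "joint_torque": joint torques, N m; "position": TCP position; "tool_rot": TCP orientation; "ft_force": force on the tool from outside, world axes, zero at the start; "moment": the same for the moment, N m; "grip_width": finger opening in m; "grip_force": force on a finger pad.
Only numpy, scipy, OpenCV 4.12 (cv2) and the standard library are available. Lean on these libraries where they do the work, as an engineer would, in place of code of your own. Each camera call takes 0.05 s, during which the arm holds its last target. There are 200 camera calls.

## Working session

There is one attempt and no reset: what is moved stays moved. The work goes in short steps, Python scripts to look and compute and a tool call to move; the robot and the scene stay as the last step left them, time stands still between calls to the robot, and variables do not carry over. Pictures are saved under pics/ and viewed, at most 10 in all, crops included, and the job is handed in when it is done.

Besides the shell and the picture viewer there is one more tool, called after "Call:" as a command line: name --pt "numbers of a row" for each row, then --argument value for the rest. step_arm: Moves the arm, as the interface text tells. Its arguments: {"type":"object","properties":{"rows":{"type":"array"},"jaw":{"type":"number"},"squeeze":{"type":"number"}},"required":["rows"]}

```bash
mkdir -p pics; ls; cat > h.py <<'E'
import numpy as np, cv2
from scipy.spatial.transform import Rotation as R
from rig import get_obs, camera, hand_in, cut_out, robot
def T_tool(o):
    T=np.eye(4);T[:3,:3]=R.from_quat(o['tool_rot']).as_matrix();T[:3,3]=o['position'];return T
def shot(name):
    o=get_obs();c=camera(name)
    c['E']=np.array(c['extrinsics']) if 'extrinsics' in c else T_tool(o)@np.array(c['mount'])
    c['f']=200/np.tan(np.radians(c['fov_y'])/2)
    c['K']=np.array([[c['f'],0,c['cx']],[0,c['f'],c['cy']],[0,0,1.]]);c['D']=np.array([c['k1'],0,0,0.])
    return c
def slopes(c,uv):
    return cv2.undistortPoints(np.array(uv,float).reshape(-1,1,2),c['K'],c['D']).reshape(-1,2)
def ray(c,uv):
    s=slopes(c,uv);d=np.c_[s[:,0],-s[:,1],-np.ones(len(s))]
    return c['E'][:3,3],d@c['E'][:3,:3].T
def pts(c,uv):  # with depth
    uv=np.array(uv).reshape(-1,2);z=c['depth'][uv[:,1].astype(int),uv[:,0].astype(int)]
    o,d=ray(c,uv);return o+d*z[:,None]
def atz(c,uv,z):
    o,d=ray(c,uv);return o+d*((z-o[2])/d[:,2])[:,None]
def proj(c,P):
    P=np.atleast_2d(P);q=(P-c['E'][:3,3])@c['E'][:3,:3]
    q=q*[1,-1,-1];return cv2.projectPoints(q,np.zeros(3),np.zeros(3),c['K'],c['D'])[0].reshape(-1,2)
def cloud(c,m):
    v,u=np.nonzero(m&(c['depth']>0));return pts(c,np.c_[u,v])
E
python3 - <<'E'
from h import *
o=get_obs();print(o['time'],o['position'],o['tool_rot'],robot.tip_extent,o['ft_force'])
ims=[]
for n in('scene','top'):
    c=shot(n);cv2.imwrite(f'pics/{n}0.png',c['pixels']);print(n,c['E'].round(3).tolist(),c['f'])
    for l in('tub','tub_lid','scoop','soap_pump','nail_brush','stain_stick'):
        for r in cut_out(l,n)[:1]:
            P=cloud(c,r['region']);print(l,round(r['confidence'],2),np.round(r['extent']),len(P),np.percentile(P,[2,50,98],axis=0).round(3).tolist() if len(P) else '')
E
```

```text
pics
0.0 [ 0.22760319 -0.58170859  0.40380108] [ 9.82674031e-01  1.85339298e-01 -2.28365724e-05 -1.04551105e-03] 0.1822 [ 0.25311771  0.12558884 -0.5360134 ]
scene [[-0.975, 0.129, -0.181, 0.351], [-0.222, -0.593, 0.774, 0.918], [-0.008, 0.795, 0.606, 0.806], [0.0, 0.0, 0.0, 1.0]] 466.10299680098836
tub 0.95 [295. 206.  98. 147.] 8361 [[0.501, -0.049, 0.001], [0.609, 0.06, 0.07], [0.69, 0.179, 0.27]]
tub_lid 0.85 [274. 174.  60.  87.] 859 [[0.598, -0.075, 0.018], [0.639, 0.082, 0.216], [0.719, 0.165, 0.288]]
scoop 0.81 [362. 184.  55.  29.] 587 [[0.399, -0.244, -0.001], [0.497, -0.182, 0.041], [0.54, -0.141, 0.052]]
soap_pump 0.84 [303. 157.  27.  52.] 710 [[0.61, -0.18, 0.043], [0.633, -0.146, 0.104], [0.666, -0.131, 0.184]]
nail_brush 0.54 [316. 171.  10.  18.] 105 [[0.604, -0.28, 0.013], [0.615, -0.245, 0.022], [0.629, -0.208, 0.026]]
stain_stick 0.92 [345. 313.  37.  54.] 699 [[0.397, 0.203, 0.001], [0.439, 0.274, 0.017], [0.481, 0.331, 0.03]]
top [[-0.006, 0.994, -0.107, 0.466], [-1.0, -0.004, 0.024, 0.001], [0.024, 0.107, 0.994, 0.93], [0.0, 0.0, 0.0, 1.0]] 379.34719732093856
tub 0.58 [276. 180. 121.  95.] 8550 [[0.507, -0.042, 0.01], [0.607, 0.067, 0.015], [0.679, 0.171, 0.282]]
tub_lid 0.91 [275. 152. 122.  34.] 2618 [[0.596, -0.045, 0.132], [0.634, 0.056, 0.237], [0.686, 0.158, 0.29]]
scoop 0.83 [387. 241.  33.  66.] 889 [[0.394, -0.205, 0.001], [0.5, -0.183, 0.033], [0.54, -0.143, 0.053]]
soap_pump 0.75 [384. 167.  45.  37.] 906 [[0.61, -0.186, 0.026], [0.632, -0.155, 0.123], [0.665, -0.132, 0.19]]
nail_brush 0.69 [410. 178.  32.  20.] 369 [[0.603, -0.282, 0.009], [0.619, -0.244, 0.023], [0.635, -0.206, 0.027]]
stain_stick 0.85 [200. 252.  57.  44.] 918 [[0.399, 0.202, 0.001], [0.444, 0.256, 0.016], [0.489, 0.323, 0.03]]
```

```bash
python3 - <<'E'
import cv2
a=cv2.imread('pics/scene0.png')[100:360,230:480];b=cv2.imread('pics/top0.png')[100:300,160:450]
import numpy as np
a=cv2.resize(a,None,fx=1.6,fy=2/1.25*1,interpolation=3);b=cv2.resize(b,(400,276))
h=np.zeros((600,800,3),np.uint8);h[:416,:400]=a;h[:276,400:]=b
cv2.imwrite('pics/m0.png',h)
E
```

```text
(no output)
```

View pics/m0.png

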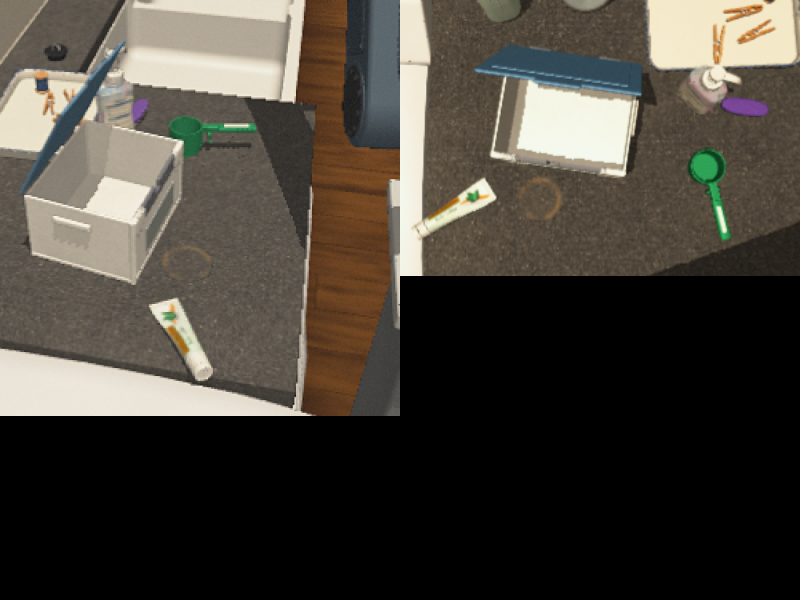

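The picture shows the tub at the left with its lid half open, the scoop to its right (top view about 387,241) with the handle towards the robot, and the pump behind the scoop. I'll fit rough poses and get the wrist camera's mount.

```bash
python3 - <<'E'
from h import *
c=shot('wrist');print(np.array(c['mount']).round(3).tolist(),c['f'],c['cx'],c['cy'],c['k1'])
c=shot('top')
r=cut_out('scoop','top')[0]['region'];P=cloud(c,r);P=P[(P[:,2]>.035)&(P[:,2]<.06)]
hd=P[P[:,0]<.46];m=hd[:,:2].mean(0);u=np.linalg.svd(hd[:,:2]-m)[2][0];print('handle',m,np.degrees(np.arctan2(u[1],u[0])),hd[:,2].mean(),hd[:,0].min())
cp=P[P[:,0]>.475];print('cup',cp.mean(0),cp.min(0),cp.max(0))
P=pts(c,np.stack(np.meshgrid(np.arange(640),np.arange(400)),-1).reshape(-1,2))
rim=P[(abs(P[:,2]-.12)<.006)&(P[:,0]>.47)&(P[:,0]<.72)&(P[:,1]>-.08)&(P[:,1]<.2)]
print(len(rim),cv2.minAreaRect(rim[:,:2].astype(np.float32)))
f=rim[rim[:,0]<rim[:,0].min()+.03];print(f.mean(0),rim.min(0),rim.max(0))
E
```

```text
[[-0.0, 0.971, 0.241, 0.066], [1.0, 0.0, 0.0, 0.0], [-0.0, 0.241, -0.971, 0.02], [0.0, 0.0, 0.0, 1.0]] 349.5085324126408 315.7136040364644 196.06160088408046 -0.026271152023491198
handle [ 0.42609403 -0.190218  ] -167.19982539508874 0.049585357812041604 0.3917406194308055
cup [ 0.50363884 -0.17418413  0.04730343] [ 0.47660782 -0.19922443  0.03586112] [ 0.53996816 -0.14223343  0.05388118]
607 ((0.6000649333000183, 0.063527911901474), (0.2113436460494995, 0.18321439623832703), 81.41940307617188)
[0.51133723 0.05101311 0.12058533] [ 0.49576668 -0.04414362  0.11417458] [0.70013117 0.18082469 0.12593996]
```

Call:
step_arm --pt "0.03 0.06 0 0 0 0" --pt "0.03 0.06 0 0 0 0" --pt "0.03 0.06 0 0 0 0" --pt "0.03 0.06 0 0 0 0" --pt "0.03 0.06 0 0 0 0" --pt "0.02 0.05 0 0 0 0"

```text
time: 1.6
position: [0.3881, -0.2506, 0.4051]
tool_rot: [0.983, 0.186, 0.0, 0.0]
ft_force: [0.5, -0.3, -0.6]
grip_width: 0.0872
grip_force: 0.0
```

```bash
python3 - <<'E'
from h import *
import pickle
c=shot('wrist');cv2.imwrite('pics/w1.png',c['pixels']);r=cut_out('scoop','wrist');print([(x['confidence'],x['extent']) for x in r])
P=cloud(c,r[0]['region']);P=P[(P[:,2]>.035)&(P[:,2]<.06)]
c['reg']=r[0]['region'];pickle.dump(c,open('w1.pkl','wb'))
print(np.percentile(P,[1,50,99],axis=0))
hd=P[P[:,0]<.455];m=hd[:,:2].mean(0);u=np.linalg.svd(hd[:,:2]-m)[2][0];print('handle',m,np.degrees(np.arctan2(u[1],u[0])),hd[:,2].mean(),hd.min(0))
print(cv2.minAreaRect(hd[:,:2].astype(np.float32)))
E
```

```text
[(0.73, [281.5, 78.3, 71.7, 153.0])]
[[ 0.39254737 -0.20312533  0.03626868]
 [ 0.45292831 -0.18672309  0.04874312]
 [ 0.53343586 -0.14263148  0.05113394]]
handle [ 0.42405365 -0.19065127] -166.81514855881068 0.048588329418988045 [ 0.38984397 -0.20521957  0.04184973]
((0.4234691858291626, -0.19036856293678284), (0.06736204028129578, 0.018282350152730942), 12.856045722961426)
```

Call:
step_arm --pt "0.02 0.05 0 0 0 -5" --pt "0.02 0.05 0 0 0 -5" --pt "0.02 0.05 0 0 0 -5" --pt "0.01 0.05 0 0 0 -5" --pt "0 0.05 0 0 0 -5" --pt "0 0.04 0 0 0 -5"

```text
time: 2.45
position: [0.4577, 0.0387, 0.4049]
tool_rot: [0.997, -0.077, 0.0, 0.0]
ft_force: [-0.1, -0.2, -0.2]
grip_width: 0.087
grip_force: 0.0
```

```bash
python3 - <<'E'
from h import *
import pickle
c=shot('wrist');r=cut_out('scoop','wrist');print([(x['confidence'],x['extent']) for x in r])
c['reg']=r[0]['region'] if r else None;pickle.dump(c,open('w2.pkl','wb'))
cv2.imwrite('pics/w2.png',c['pixels'])
if r:
    P=cloud(c,r[0]['region']);P=P[(P[:,2]>.035)&(P[:,2]<.06)]
    hd=P[P[:,0]<.455];m=hd[:,:2].mean(0);u=np.linalg.svd(hd[:,:2]-m)[2][0];print('handle',m,np.degrees(np.arctan2(u[1],u[0])),hd[:,2].mean(),hd.min(0))
h=np.vstack([cv2.imread('pics/w1.png')[:300],c['pixels'][:300]]);cv2.imwrite('pics/m1.png',h)
E
```

```text
[(0.62, [518.7, 131.0, 91.8, 153.7])]
handle [ 0.42478569 -0.18791011] -166.28000199465004 0.04808991894165436 [ 0.3916438  -0.20503435  0.03871375]
```

View pics/m1.png

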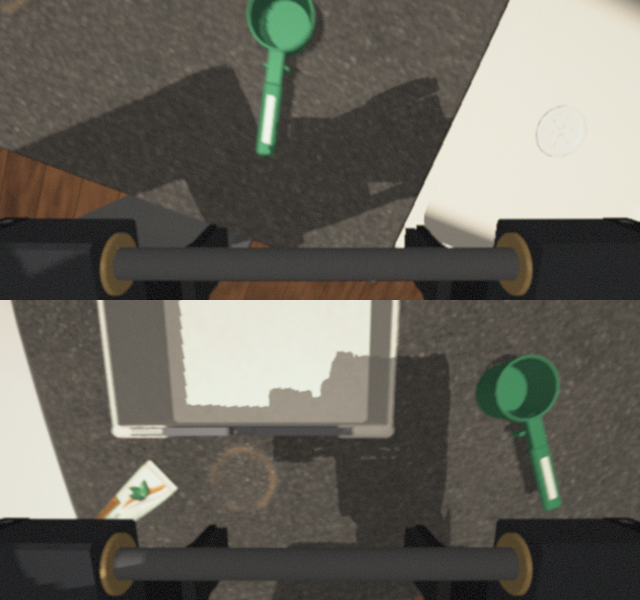

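Upper: scoop at (281,78) with its handle down. Lower: the tub's lip at row ~131 (columns 165–350), with a likely notch near column 231. I'll move closer to the lip.

Call:
step_arm --pt "-0.01 0.01 -0.04 0 0 0" --pt "-0.01 0.01 -0.04 0 0 0" --pt "0 0 0 0 0 0" --pt "0 0 0 0 0 0"

```text
time: 3.05
position: [0.4388, 0.0565, 0.3257]
tool_rot: [0.997, -0.076, 0.001, 0.0]
ft_force: [0.5, -0.3, 0.1]
grip_width: 0.0871
grip_force: 0.0
```

```bash
python3 - <<'E'
from h import *
import pickle
c=shot('wrist');pickle.dump(c,open('w3.pkl','wb'));cv2.imwrite('pics/w3.png',c['pixels'])
g=np.stack(np.meshgrid(np.arange(640),np.arange(400)),-1).reshape(-1,2)
P=pts(c,g);ok=(abs(P[:,2]-.12)<.004)&(P[:,0]<.56)&(P[:,0]>.47)
L=P[ok];print(L.min(0),L.max(0),cv2.minAreaRect(L[:,:2].astype(np.float32)))
# front edge top: fit line via lowest x per y-bin
b=np.round(L[:,1]/.004);fx=np.array([[np.median(L[b==k,1]),np.percentile(L[b==k,0],3)] for k in np.unique(b) if (b==k).sum()>3])
p=np.polyfit(fx[:,0],fx[:,1],1);print('front x=',p,'resid',(fx[:,1]-np.polyval(p,fx[:,0])).round(4))
print('mid depth dev z',np.median(L[:,2]))
# band: strip
cv2.imwrite('pics/m3.png',c['pixels'][40:300])
E
```

```text
[ 0.49503526 -0.03337691  0.11600064] [0.55989399 0.18178409 0.12210649] ((0.5358350872993469, 0.07421110570430756), (0.21157944202423096, 0.052312709391117096), 81.61001586914062)
front x= [0.13557917 0.50173261] resid [ 0.0279  0.0031 -0.0023 -0.0034 -0.0034 -0.0033 -0.0033 -0.0032 -0.0031
 -0.0031 -0.0031 -0.003  -0.0011 -0.001  -0.0009 -0.0008 -0.0008 -0.0008
 -0.0007 -0.0006 -0.0005 -0.0005 -0.0004 -0.0003 -0.0002 -0.0002 -0.0001
 -0.      0.0008  0.0004  0.0005  0.0005  0.0006  0.0007  0.0009  0.0009
  0.0011  0.0011  0.0013  0.0014  0.0006 -0.0004 -0.0003 -0.0006 -0.0006
 -0.0005 -0.0002 -0.0003  0.0001  0.0008  0.0004]
mid depth dev z 0.11960565585182914
```

View pics/m3.png

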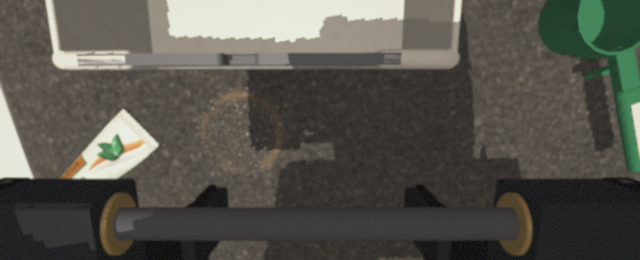

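The lip runs at rows ~93–107, with the grey edging at columns 127–385 and something dark at 218–258. I'll look at its depth and an enlarged crop.

```bash
python3 - <<'E'
from h import *
import pickle
c=pickle.load(open('w3.pkl','rb'))
print(np.ones(1))
for v in range(94,110,2):
    print(v,[int(round(1000*x)) for x in pts(c,np.c_[np.arange(196,290,3),np.full(32,v)])[:,2]])
print(atz(c,[[127,100],[385,100],[218,100],[258,100]],.12).round(4))
cv2.imwrite('pics/m4.png',cv2.resize(c['pixels'][85:115,110:410],(780,78*1),interpolation=cv2.INTER_CUBIC).repeat(3,0))
E
```

```text
[1.]
94 [119, 119, 120, 119, 119, 120, 119, 120, 119, 115, 111, 105, 104, 104, 104, 104, 104, 105, 105, 105, 118, 119, 119, 119, 120, 120, 119, 120, 121, 119, 121, 118]
96 [120, 120, 119, 120, 119, 121, 120, 119, 119, 116, 109, 106, 106, 106, 105, 106, 107, 107, 107, 107, 120, 120, 119, 120, 120, 120, 121, 119, 120, 120, 118, 119]
98 [120, 120, 121, 120, 119, 120, 120, 120, 119, 116, 110, 105, 105, 106, 105, 105, 106, 106, 105, 106, 119, 120, 119, 120, 120, 119, 120, 120, 120, 119, 119, 120]
100 [121, 120, 119, 121, 121, 119, 120, 121, 118, 117, 111, 106, 106, 105, 106, 106, 106, 105, 106, 105, 120, 121, 120, 120, 120, 118, 121, 122, 120, 119, 121, 120]
102 [120, 119, 120, 119, 120, 121, 119, 120, 120, 117, 111, 105, 106, 106, 107, 105, 106, 106, 106, 105, 120, 121, 119, 121, 120, 121, 120, 121, 120, 120, 120, 119]
104 [120, 120, 121, 119, 120, 121, 121, 120, 120, 117, 111, 106, 105, 105, 105, 104, 105, 106, 106, 105, 119, 121, 120, 119, 119, 120, 120, 120, 120, 118, 121, 121]
106 [72, 72, 73, 72, 73, 73, 72, 73, 72, 72, 72, 71, 72, 71, 73, 72, 73, 71, 72, 73, 72, 73, 72, 74, 72, 72, 72, 72, 72, 72, 73, 72]
108 [73, 72, 72, 71, 72, 73, 72, 72, 70, 73, 71, 72, 72, 72, 71, 73, 73, 72, 72, 72, 72, 72, 72, 72, 71, 72, 73, 73, 72, 73, 72, 71]
[[0.5245 0.142  0.12  ]
 [0.5041 0.0104 0.12  ]
 [0.5171 0.0953 0.12  ]
 [0.5139 0.0749 0.12  ]]
```

View pics/m4.png

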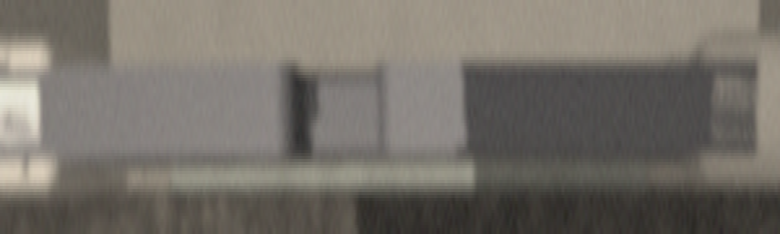

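```bash
cat > tub.py <<'E'
from h import *
import pickle,sys
def tubfit(c,show=True):
    g=np.stack(np.meshgrid(np.arange(640),np.arange(400)),-1).reshape(-1,2)
    P=pts(c,g).reshape(400,640,3);Z=P[...,2]
    fe,be=[],[]
    for u in range(100,420):
        rows=[v for v in range(40,200) if abs(Z[v,u]-.12)<.005 and .45<P[v,u,0]<.56]
        if len(rows)>5: fe.append((u,max(rows)+.5))
    fe=np.array(fe);F=atz(c,fe,.12)
    p=np.polyfit(F[:,1],F[:,0],1)
    for _ in range(5):
        r=F[:,0]-np.polyval(p,F[:,1]);k=abs(r)<.0015;p=np.polyfit(F[k,1],F[k,0],1)
    yaw=-np.arctan(p[0]);ex=np.array([np.cos(yaw),np.sin(yaw)]);ey=np.array([-ex[1],ex[0]])
    M=(abs(Z-.12)<.004)&(P[...,0]>.46)&(P[...,0]<.6);L=P[M]
    d=L[:,:2]@ey;a=L[:,:2]@ex
    xf=np.median(F[k,:2]@ex)
    s=(a-xf<.08);lo,hi=np.percentile(d[s],[.3,99.7])
    xc=xf+.085;yc=(lo+hi)/2
    if show: print('yaw',np.degrees(yaw),'front',xf,k.sum(),'width',hi-lo,'front rms',r[k].std())
    return yaw,ex*xc+ey*yc,ex,ey,P
if __name__=='__main__':
    c=pickle.load(open('w3.pkl','rb'));yaw,ctr,ex,ey,P=tubfit(c);print('ctr',ctr)
    tx=(P[...,:2]-ctr)@ex;ty=(P[...,:2]-ctr)@ey;Z=P[...,2]
    fl=(abs(tx+.082)<.0025)&(Z>.1)&(Z<.108)&(abs(ty)<.06);print('floor y',ty[fl].min(),ty[fl].max())
    wl=(abs(tx+.082)<.0025)&(Z>.1085)&(Z<.1135)&(abs(ty)<.06);print('wall',np.c_[ty[wl],Z[wl]].round(4)[:30].tolist())
    tp=(abs(tx+.082)<.0025)&(abs(Z-.12)<.0025)&(abs(ty)<.05);t=np.sort(ty[tp]);i=np.argmax(np.diff(t));print('top gap',t[i],t[i+1])
    # lip inner edge check
    s=(abs(Z-.12)<.003)&(abs(ty)<.05)&(tx<-.07);print('lip x range',np.percentile(tx[s],[1,99]))
    W=lambda y,x=-.082,z=.12:np.r_[ctr+ex*x+ey*y,z]
    print('lip mid world',W(0))
E
python3 tub.py
```

```text
yaw -9.347569450736612 front 0.49249811344919603 254 width 0.20960884773579375 front rms 0.0005469356273552204
ctr [0.5958093  0.06402756]
floor y -0.0597487625017276 0.016484164992734997
wall [[0.0166, 0.113], [0.0163, 0.1121], [0.0162, 0.1103], [0.016, 0.1132], [0.0166, 0.1089], [0.0162, 0.1126], [0.0164, 0.1097], [0.0165, 0.1114], [0.0164, 0.1096], [0.0163, 0.1124], [0.0165, 0.1096], [0.0162, 0.1108], [0.0168, 0.1129], [0.0162, 0.1128], [0.0163, 0.1105], [0.0162, 0.113], [0.0162, 0.111], [0.0162, 0.1086], [0.0162, 0.1133], [0.0162, 0.1109], [0.0162, 0.1088]]
top gap -0.0006385727205644492 0.016290388224156547
lip x range [-0.08490485 -0.07870274]
lip mid world [0.51489816 0.07734625 0.12      ]
```

Notch found: its left wall is at tub y = 16.4 mm, so its middle is at +7.9 mm, and the gap is 17 mm wide as stated. Next, a straight look down at the scoop.

Call:
step_arm --pt "-0.007 -0.05 0 0 0 4.5" --pt "-0.007 -0.05 0 0 0 4.5" --pt "-0.007 -0.05 0 0 0 4.5" --pt "-0.007 -0.05 0 0 0 4.5" --pt "-0.006 -0.052 0 0 0 4.5" --pt "0 0 0 0 0 0" --pt "0 0 0 0 0 0"

```text
time: 3.98
position: [0.4034, -0.195, 0.3257]
tool_rot: [0.993, 0.12, 0.001, 0.001]
ft_force: [0.5, 0.5, -0.1]
grip_width: 0.0871
grip_force: 0.0
```

```bash
cat > scoop.py <<'E'
from h import *
def scoopfit(c,reg,show=True):
    v,u=np.nonzero(reg);q=np.c_[u,v]
    # handle top at z=.049 : use mask pixels projected on the z=.049 plane, take those by depth
    D=pts(c,q);k=abs(D[:,2]-.0485)<.004
    P=atz(c,q[k],.049)[:,:2]
    yaw=np.radians(13.2);g=np.array([.514,-.170])
    for _ in range(4):
        ex=np.array([np.cos(yaw),np.sin(yaw)]);ey=np.array([-ex[1],ex[0]]);a=(P-g)@ex;b=(P-g)@ey
        s=(a<-.045)&(a>-.15)
        # centre line from bin mid edges
        bins=np.round(a[s]/.004);cl=np.array([[a[s][bins==i].mean(),(b[s][bins==i].max()+b[s][bins==i].min())/2,np.ptp(b[s][bins==i])] for i in np.unique(bins) if (bins==i).sum()>4])
        cl=cl[1:-1];p=np.polyfit(cl[:,0],cl[:,1],1);r=cl[:,1]-np.polyval(p,cl[:,0]);kk=abs(r)<.0015;p=np.polyfit(cl[kk,0],cl[kk,1],1)
        yaw+=np.arctan(p[0]);ex=np.array([np.cos(yaw),np.sin(yaw)]);ey=np.array([-ex[1],ex[0]])
        g=g+ey*p[1]
        a=(P-g)@ex;end=np.percentile(a[(a<-.06)],.4);g=g+ex*(end+.126)
    if show:
        a=(P-g)@ex;b=(P-g)@ey
        print('yaw',np.degrees(yaw),'origin',g,'grip width',np.median(cl[:,2]),'z',np.median(D[k][:,2]),'cup a range',a.max(),'cup b',b[a>-.02].min(),b[a>-.02].max())
    return yaw,g,ex,ey
if __name__=='__main__':
    import pickle
    c=shot('wrist');r=cut_out('scoop','wrist');print(r[0]['confidence'],r[0]['extent'])
    c['reg']=r[0]['region'];pickle.dump(c,open('w4.pkl','wb'));cv2.imwrite('pics/w4.png',c['pixels'])
    for n in('w1','w2','w4'):
        c=pickle.load(open(n+'.pkl','rb'));print(n);yaw,g,ex,ey=scoopfit(c,c['reg'])
    print('grip',g-.072*ex,'throat',g-.0355*ex,T_tool(get_obs()).round(4).tolist())
    v=c['pixels'].copy()
    for p in [(-.126,0,.049),(0,0,.05),(-.03,0,.05),(.03,0,.05),(-.072,0,.049),(-.0425,.012,.03),(-.0425,-.012,.03)]:
        q=proj(c,np.r_[g+ex*p[0]+ey*p[1],p[2]])[0];cv2.circle(v,tuple(np.round(q).astype(int)),2,(0,0,255),-1)
    cv2.imwrite('pics/m5.png',cv2.resize(v[:260,180:460],None,fx=2,fy=2))
E
python3 scoop.py
```

```text
0.97 [318.4, 105.2, 88.7, 208.5]
w1
yaw 12.793442398307704 origin [ 0.51447637 -0.17021692] grip width 0.017247550353179746 z 0.04890619597084245 cup a range 0.01648227341082616 cup b -0.029148926450601794 0.029354744011213258
w2
yaw 12.516392782884292 origin [ 0.51600153 -0.16785258] grip width 0.017813863523059914 z 0.04867868500672312 cup a range 0.02749959711561383 cup b -0.031210374709276352 0.02946179262171315
w4
yaw 12.92296181420947 origin [ 0.51504738 -0.16945802] grip width 0.016714068331575474 z 0.048988236287110964 cup a range 0.02355674627940881 cup b -0.030110032482579378 0.028877205424851157
grip [ 0.44487102 -0.18556015] throat [ 0.48044653 -0.17739726] [[0.9707, 0.2403, 0.0004, 0.4034], [0.2403, -0.9707, -0.0002, -0.1937], [0.0003, 0.0002, -1.0, 0.3253], [0.0, 0.0, 0.0, 1.0]]
```

View pics/m5.png

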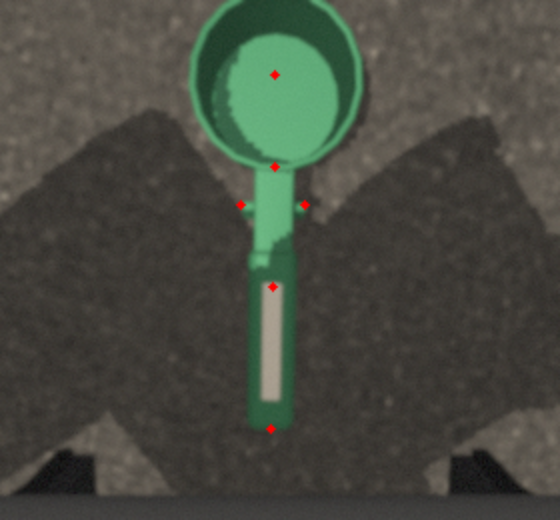

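The model dots lie on the scoop: handle end (271,428), cup centre (275,75), hook tips (240/305,205). Now the grasp.

Call:
step_arm --pt "0.0205 0.0045 -0.01 0 0 -1" --pt "0.021 0.0045 -0.02 0 0 0" --pt "0 0 -0.04 0 0 0" --pt "0 0 -0.035 0 0 0" --pt "0 0 -0.0125 0 0 0" --pt "0 0 0 0 0 0" --pt "0 0 0 0 0 0" --jaw 0.06

```text
time: 4.95
position: [0.4454, -0.1855, 0.2083]
tool_rot: [0.994, 0.112, 0.001, 0.001]
ft_force: [0.6, 0.3, -0.8]
grip_width: 0.0601
grip_force: 0.0
```

```bash
python3 - <<'E'
from h import *
o=get_obs();print(o['position'],o['ft_force'],np.degrees(R.from_quat(o['tool_rot']).as_rotvec()),T_tool(o)[:3,0])
E
```

```text
[ 0.44535021 -0.18547923  0.2082939 ] [ 0.61641889  0.34671016 -0.78598539] [1.78784357e+02 2.01950630e+01 1.37392148e-01] [0.9748015  0.2230699  0.00136359]
```

Good position. Close gently, then lift.

Call:
step_arm --pt "0 0 0 0 0 0" --pt "0 0 0 0 0 0" --pt "0 0 0 0 0 0" --pt "0 0 0 0 0 0" --pt "0 0 0 0 0 0" --pt "0 0 0 0 0 0" --jaw 0.0 --squeeze 20

```text
time: 5.7
position: [0.4449, -0.1855, 0.2072]
tool_rot: [0.994, 0.112, -0.0, -0.0]
ft_force: [0.3, 0.3, 1.2]
grip_width: 0.0177
grip_force: 20.0
```

Call:
step_arm --pt "0 0 0.02 0 0 0" --pt "0 0 0.04 0 0 0" --pt "0 0 0.05 0 0 0" --pt "0 0 0.03 0 0 0" --pt "0 0 0 0 0 0" --pt "0 0 0 0 0 0"

```text
time: 6.45
position: [0.4445, -0.1852, 0.3465]
tool_rot: [0.994, 0.112, -0.001, -0.001]
ft_force: [-0.9, 0.6, -0.7]
grip_width: 0.0178
grip_force: 20.0
```

```bash
python3 - <<'E'
from h import *
import pickle
o=get_obs();T=T_tool(o);print(o['position'],o['ft_force'],o['grip_width'],np.degrees(np.arctan2(T[1,0],T[0,0])))
c=shot('wrist');r=cut_out('scoop','wrist');print([(x['confidence'],x['extent']) for x in r])
c['reg']=r[0]['region'];pickle.dump((c,T),open('w5.pkl','wb'))
# cup+neck in tool frame from depth
P=(cloud(c,r[0]['region'])-T[:3,3])@T[:3,:3]
print(np.percentile(P,[1,50,99],axis=0).round(4))
Q=P[P[:,2]<.164]  # top surfaces near z tool .159 (handle top) .158 (rim)
for lo in np.arange(.0,.11,.01):
    s=P[(P[:,0]>lo)&(P[:,0]<lo+.01)]
    if len(s): print(round(lo,3),len(s),'topz',np.percentile(s[:,2],5).round(4),'y',s[:,1].min().round(4),s[:,1].max().round(4))
cv2.imwrite('pics/m6.png',cv2.resize(c['pixels'][:260,180:460],None,fx=2,fy=2))
E
```

```text
[ 0.44445569 -0.18520629  0.34650809] [-0.87645264  0.58218934 -0.6814384 ] 0.017760623628180212 12.860741957141565
[(0.71, [315.3, 161.2, 157.4, 294.1])]
[[-0.0173 -0.0272  0.1567]
 [ 0.0672  0.0004  0.1796]
 [ 0.0977  0.0278  0.2048]]
0.0 61 topz 0.1578 y -0.0089 0.0167
0.01 809 topz 0.1575 y -0.0406 0.041
0.02 951 topz 0.1575 y -0.0519 0.0119
0.03 898 topz 0.1574 y -0.0598 0.0114
0.04 2592 topz 0.157 y -0.0212 0.0211
0.05 3009 topz 0.1575 y -0.0275 0.0684
0.06 3259 topz 0.1576 y -0.0693 0.0689
0.07 3468 topz 0.1577 y -0.029 0.0299
0.08 3523 topz 0.1576 y -0.027 0.0278
0.09 3785 topz 0.1572 y -0.0208 0.0223
```

View pics/m6.png

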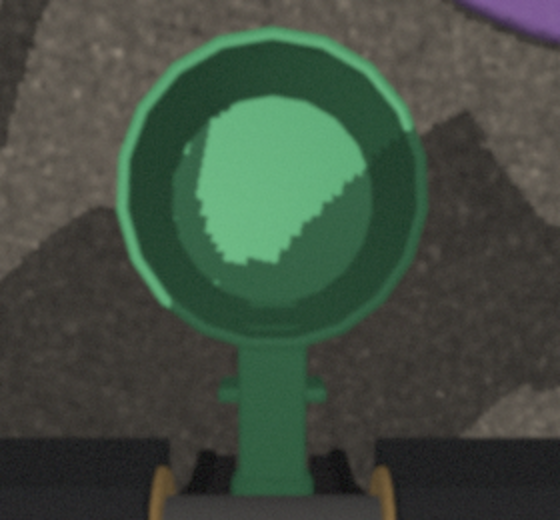

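Held level and centred (rim and neck both at tool z ≈ 0.1575). I'll measure the cup's centre in the tool frame and work out the move.

```bash
python3 - <<'E'
from h import *
import pickle
c,T=pickle.load(open('w5.pkl','rb'));print(np.degrees(np.arctan2(T[1,0],T[0,0])))
reg=c['reg'];zt=T[2,3]-.158
v,u=np.nonzero(reg);P=(atz(c,np.c_[u,v],zt)-T[:3,3])@T[:3,:3]
hull=cv2.convexHull(np.c_[u,v][v<165].astype(np.int32)).reshape(-1,2)
H=(atz(c,hull,zt)-T[:3,3])@T[:3,:3];H=H[H[:,0]>.06]
from scipy.optimize import least_squares
s=least_squares(lambda p:np.hypot(H[:,0]-p[0],H[:,1]-p[1])-p[2],[.072,0,.03],loss='soft_l1',f_scale=.0005);print('cup centre tool',s.x,'n',len(H),np.abs(s.fun).max())
# lip target
from tub import tubfit
t=pickle.load(open('w3.pkl','rb'));yaw,ctr,ex,ey,_=tubfit(t)
n=.0079
N=ctr+ex*-.082+ey*n
tgt=N-ex*.0365;print('notch',N,'TCP target xy',tgt,'from',T[:3,3],'delta',tgt-T[:2,3],'seat TCP z',.106+.005+.164)
E
```

```text
12.860741957141565
cup centre tool [0.07010252 0.00034671 0.02965061] n 31 0.0003142502223241195
yaw -9.347569450736612 front 0.49249811344919603 254 width 0.20960884773579375 front rms 0.0005469356273552204
notch [0.5161813  0.08514135] TCP target xy [0.48016598 0.09106979] from [ 0.44445569 -0.18520629  0.34650809] delta [0.03571028 0.27627608] seat TCP z 0.275
```

Call:
step_arm --pt "0.006 0.046 0 0 0 -3.7" --pt "0.006 0.046 0 0 0 -3.7" --pt "0.006 0.046 0 0 0 -3.7" --pt "0.006 0.046 0 0 0 -3.7" --pt "0.006 0.046 0 0 0 -3.7" --pt "0.006 0.046 0 0 0 -3.7" --pt "0 0 -0.015 0 0 0" --pt "0 0 0 0 0 0" --pt "0 0 0 0 0 0"

```text
time: 7.68
position: [0.4809, 0.0901, 0.3317]
tool_rot: [0.997, -0.082, -0.001, 0.0]
ft_force: [-0.5, -0.4, -0.3]
grip_width: 0.0178
grip_force: 20.0
```

```bash
python3 - <<'E'
from h import *
import pickle
o=get_obs();T=T_tool(o);print(o['position'],o['ft_force'],np.degrees(np.arctan2(T[1,0],T[0,0])),T[:3,2])
c=shot('wrist');pickle.dump((c,T),open('w6.pkl','wb'))
g=np.stack(np.meshgrid(np.arange(640),np.arange(400)),-1).reshape(-1,2)
P=pts(c,g).reshape(400,640,3);Z=P[...,2]
t=np.tensordot(P-T[:3,3],T[:3,:3],1)  # tool frame
tz=t[...,2]
# lip: world z about .12
M=(abs(Z-.12)<.003)&(P[...,0]<.56)&(P[...,0]>.47)
L=P[M];print('lip pts',len(L))
for u in (150,200,240,380,420,450):
    v=np.nonzero(M[:,u])[0];print(u,v.min() if len(v) else None,v.max() if len(v) else None, t[v,u,0].round(4)[[0,-1]] if len(v) else '')
# notch scan
for v in range(0,400,4):
    pass
# hook ears
for u in (295,297,299,333,335,337): print(u,[(v,round(float(tz[v,u]),3),round(float(t[v,u,0]),4)) for v in range(178,206,3)])
cv2.imwrite('pics/m7.png',cv2.resize(c['pixels'][:260,140:500],None,fx=2.2,fy=2.2))
E
```

```text
[0.48087187 0.09007138 0.33167413] [-0.47205624 -0.35605614 -0.33334015] -9.383284619219724 [-1.70141056e-03  5.61317804e-05 -9.99998551e-01]
lip pts 5659
150 158 175 [0.0399 0.0307]
200 158 175 [0.0398 0.0302]
240 161 172 [0.0382 0.0324]
380 159 170 [0.0393 0.0335]
420 159 169 [0.0396 0.0338]
450 156 171 [0.0412 0.0329]
295 [(178, 0.331, 0.0057), (181, 0.331, 0.003), (184, 0.331, 0.0003), (187, 0.332, -0.0028), (190, 0.177, 0.0301), (193, 0.17, 0.0304), (196, 0.169, 0.0292), (199, 0.17, 0.0277), (202, 0.331, -0.0167), (205, 0.332, -0.0197)]
297 [(178, 0.331, 0.0058), (181, 0.329, 0.0035), (184, 0.331, 0.0002), (187, 0.33, -0.0024), (190, 0.177, 0.0301), (193, 0.17, 0.0302), (196, 0.168, 0.0294), (199, 0.168, 0.028), (202, 0.332, -0.017), (205, 0.332, -0.0198)]
299 [(178, 0.16, 0.039), (181, 0.158, 0.0381), (184, 0.159, 0.0367), (187, 0.159, 0.0355), (190, 0.159, 0.0343), (193, 0.158, 0.0332), (196, 0.16, 0.0314), (199, 0.159, 0.0303), (202, 0.158, 0.0293), (205, 0.158, 0.0281)]
333 [(178, 0.331, 0.0058), (181, 0.332, 0.0029), (184, 0.333, -0.0002), (187, 0.331, -0.0026), (190, 0.177, 0.03), (193, 0.171, 0.0302), (196, 0.169, 0.0292), (199, 0.17, 0.0277), (202, 0.332, -0.0169), (205, 0.331, -0.0197)]
335 [(178, 0.331, 0.0057), (181, 0.332, 0.0027), (184, 0.331, 0.0002), (187, 0.334, -0.0033), (190, 0.177, 0.03), (193, 0.172, 0.0299), (196, 0.168, 0.0294), (199, 0.168, 0.0281), (202, 0.331, -0.0168), (205, 0.334, -0.0203)]
337 [(178, 0.334, 0.0052), (181, 0.332, 0.0028), (184, 0.332, 0.0), (187, 0.332, -0.0028), (190, 0.176, 0.0303), (193, 0.171, 0.0301), (196, 0.17, 0.0291), (199, 0.169, 0.0277), (202, 0.332, -0.017), (205, 0.333, -0.02)]
```

View pics/m7.png

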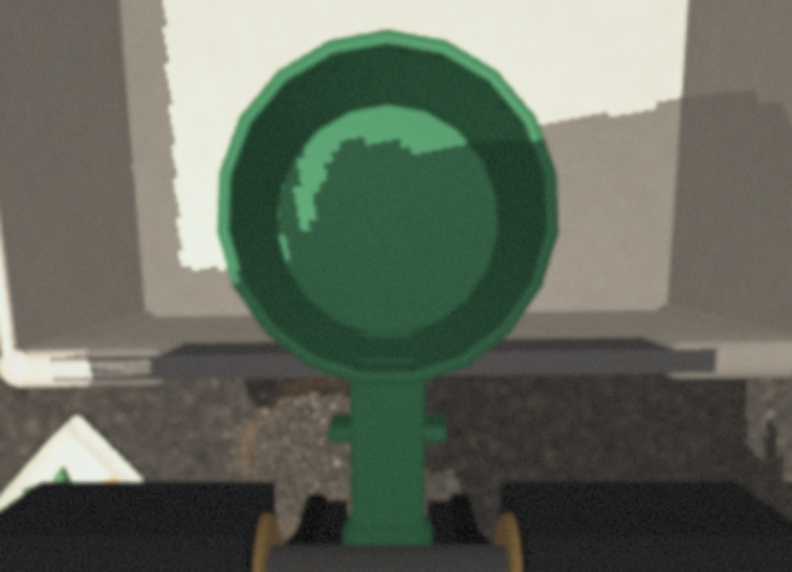

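The hook's inner face reads at tool x = 30.2 mm (so the throat is at 34.7 mm) and the lip's middle at about 35.8 mm. Now the sideways offset, measured relative to the tub in the same pictures.

```bash
python3 - <<'E'
from h import *
import pickle
g=np.stack(np.meshgrid(np.arange(640),np.arange(400)),-1).reshape(-1,2)
def an(c,T):
    P=pts(c,g).reshape(400,640,3);Z=P[...,2]
    t=np.tensordot(P-T[:3,3],T[:3,:3],1)
    M=(abs(Z-.12)<.0035)&(P[...,0]<.535)&(P[...,0]>.47)
    F=[];
    for u in range(100,560):
        v=np.nonzero(M[:,u])[0]
        if 8<=len(v)<=16 and np.ptp(v)<17:F.append((u,v.max()+.5))
    q=(atz(c,np.array(F),.12)-T[:3,3])@T[:3,:3]
    p=np.polyfit(q[:,1],q[:,0],1)
    for _ in range(6):
        r=q[:,0]-np.polyval(p,q[:,1]);k=abs(r)<.001;p=np.polyfit(q[k,1],q[k,0],1)
    print('front edge tool: slope deg',np.degrees(np.arctan(p[0])),'x at y=0',p[1],k.sum(),len(k))
    s=(abs(Z-.12)<.0035)&(P[...,0]<.58)&(P[...,0]>.47)
    # deskew by slope
    a=np.arctan(p[0]);tt=t[s];yy=tt[:,1]*np.cos(a)+(tt[:,0]-p[1])*np.sin(a)
    h=np.percentile(yy,[.3,99.7]);print('outer y',h,np.ptp(h))
    sel=(abs(t[...,0]-(p[1]+.003+p[0]*t[...,1]))<.002)&(Z>.1085)&(Z<.1135)&(abs(t[...,1])<.08)
    print('notch wall y',np.median(t[...,1][sel]) if sel.any() else None,sel.sum())
    return p,h
c=pickle.load(open('w3.pkl','rb'))
# tool pose of w3 from extrinsics
T3=c['E']@np.linalg.inv(np.array(c['mount']));an(c,T3)
c6,T=pickle.load(open('w6.pkl','rb'));an(c6,T)
ps=[]
for i in range(6):
    camera('wrist');ps.append(get_obs()['position'])
print(np.mean(ps,0),np.std(ps,0),get_obs()['ft_force'])
E
```

```text
front edge tool: slope deg -0.13524638277893386 x at y=0 0.06859285096771617 215 218
outer y [-0.13670667  0.07283812] 0.20954478440935354
notch wall y -0.0484688035488881 16
front edge tool: slope deg 0.7954771385045399 x at y=0 0.032835627114163664 158 168
outer y [-0.09765196  0.11223314] 0.20988510364521878
notch wall y None 0
[0.48105142 0.08994626 0.33245973] [3.65352659e-05 9.83774090e-05 9.94820234e-05] [-0.25094222  0.79083159 -0.82250606]
```

Call:
step_arm --pt "0.0012 0.0002 0 0 0 0.5" --pt "0 0 -0.01 0 0 0" --pt "0 0 -0.01 0 0 0" --pt "0 0 0 0 0 0" --pt "0 0 -0.002 0 0 0" --pt "0 0 -0.002 0 0 0" --pt "0 0 -0.002 0 0 0" --pt "0 0 -0.002 0 0 0" --pt "0 0 0 0 0 0"

```text
time: 9.15
position: [0.4821, 0.0907, 0.3041]
tool_rot: [0.997, -0.077, -0.0, 0.0]
ft_force: [-0.2, -0.2, -0.8]
grip_width: 0.0177
grip_force: 20.0
```

Call:
step_arm --pt "0 0 -0.002 0 0 0" --pt "0 0 -0.002 0 0 0" --pt "0 0 0 0 0 0"

```text
time: 9.52
position: [0.4821, 0.0907, 0.3001]
tool_rot: [0.997, -0.077, -0.0, 0.0]
ft_force: [0.2, 0.5, -0.1]
grip_width: 0.0176
grip_force: 20.0
```

Call:
step_arm --pt "0 0 -0.002 0 0 0" --pt "0 0 -0.002 0 0 0" --pt "0 0 0 0 0 0"

```text
time: 9.9
position: [0.4821, 0.0907, 0.2961]
tool_rot: [0.997, -0.077, -0.0, 0.0]
ft_force: [-0.3, 0.0, -1.1]
grip_width: 0.0174
grip_force: 20.0
```

Call:
step_arm --pt "0 0 -0.002 0 0 0" --pt "0 0 -0.002 0 0 0" --pt "0 0 -0.002 0 0 0" --pt "0 0 0 0 0 0"

```text
time: 10.4
position: [0.4821, 0.0907, 0.2901]
tool_rot: [0.997, -0.077, -0.0, -0.0]
ft_force: [-0.7, 0.4, -0.4]
grip_width: 0.0176
grip_force: 20.0
```

Call:
step_arm --pt "0 0 -0.001 0 0 0" --pt "0 0 -0.001 0 0 0" --pt "0 0 0 0 0 0"

```text
time: 10.78
position: [0.4821, 0.0907, 0.2882]
tool_rot: [0.997, -0.077, -0.0, -0.0]
ft_force: [-0.4, 0.1, -2.0]
grip_width: 0.0178
grip_force: 20.0
```

Call:
step_arm --pt "0 0 -0.001 0 0 0" --pt "0 0 -0.001 0 0 0" --pt "0 0 0 0 0 0"

```text
time: 11.15
position: [0.4821, 0.0907, 0.2862]
tool_rot: [0.997, -0.077, -0.0, 0.0]
ft_force: [-0.3, 0.0, -0.3]
grip_width: 0.0177
grip_force: 20.0
```

Call:
step_arm --pt "0 0 -0.0015 0 0 0" --pt "0 0 -0.0015 0 0 0" --pt "0 0 0 0 0 0"

```text
time: 11.52
position: [0.4821, 0.0907, 0.2831]
tool_rot: [0.997, -0.077, -0.0, 0.0]
ft_force: [-0.5, -0.1, -0.1]
grip_width: 0.0177
grip_force: 20.0
```

Call:
step_arm --pt "0 0 -0.0015 0 0 0" --pt "0 0 -0.0015 0 0 0" --pt "0 0 0 0 0 0"

```text
time: 11.9
position: [0.4821, 0.0907, 0.2801]
tool_rot: [0.997, -0.077, -0.0, 0.0]
ft_force: [-0.8, -0.1, -0.2]
grip_width: 0.0173
grip_force: 20.0
```

Call:
step_arm --pt "0 0 -0.001 0 0 0" --pt "0 0 -0.001 0 0 0" --pt "0 0 0 0 0 0"

```text
time: 12.28
position: [0.4821, 0.0907, 0.2782]
tool_rot: [0.997, -0.077, -0.0, 0.0]
ft_force: [0.4, -1.2, -0.1]
grip_width: 0.0176
grip_force: 20.0
```

Sliding freely into the notch; now feel for the floor (expected near z 0.275).

Call:
step_arm --pt "0 0 -0.001 0 0 0" --pt "0 0 -0.001 0 0 0" --pt "0 0 0 0 0 0"

```text
time: 12.65
position: [0.4821, 0.0907, 0.2761]
tool_rot: [0.997, -0.077, -0.0, 0.0]
ft_force: [-1.4, -0.8, -0.9]
grip_width: 0.0176
grip_force: 20.0
```

Call:
step_arm --pt "0 0 -0.0005 0 0 0" --pt "0 0 -0.0005 0 0 0" --pt "0 0 0 0 0 0"

```text
time: 13.02
position: [0.4821, 0.0907, 0.2752]
tool_rot: [0.997, -0.077, -0.0, 0.0]
ft_force: [-0.4, -0.0, -1.3]
grip_width: 0.0176
grip_force: 20.0
```

Call:
step_arm --pt "0 0 -0.0005 0 0 0" --pt "0 0 0 0 0 0"

```text
time: 13.28
position: [0.4821, 0.0907, 0.2747]
tool_rot: [0.997, -0.077, -0.0, -0.0]
ft_force: [0.1, 0.7, -0.2]
grip_width: 0.0176
grip_force: 20.0
```

Call:
step_arm --pt "0 0 -0.0005 0 0 0" --pt "0 0 -0.0005 0 0 0" --pt "0 0 0 0 0 0"

```text
time: 13.65
position: [0.4821, 0.0907, 0.274]
tool_rot: [0.997, -0.077, 0.0, 0.0]
ft_force: [-0.7, -0.1, 2.8]
grip_width: 0.0175
grip_force: 20.0
```

Call:
step_arm --pt "0 0 -0.0005 0 0 0" --pt "0 0 0 0 0 0"

```text
time: 13.9
position: [0.4821, 0.0907, 0.2735]
tool_rot: [0.997, -0.077, 0.0, -0.0]
ft_force: [-1.4, 0.5, 5.5]
grip_width: 0.0179
grip_force: 20.0
```

Floor felt at z ≈ 0.274 (5.5 N now). Ease off and let go slowly.

Call:
step_arm --pt "0 0 0.0005 0 0 0" --pt "0 0 0 0 0 0" --squeeze 5

```text
time: 14.15
position: [0.4821, 0.0907, 0.2735]
tool_rot: [0.997, -0.077, -0.0, -0.0]
ft_force: [-0.1, -0.2, 0.8]
grip_width: 0.018
grip_force: 5.0
```

Call:
step_arm --pt "0 0 0 0 0 0" --pt "0 0 0 0 0 0" --pt "0 0 0 0 0 0" --pt "0 0 0 0 0 0" --jaw 0.045

```text
time: 14.65
position: [0.4821, 0.0907, 0.2737]
tool_rot: [0.997, -0.077, -0.0, 0.0]
ft_force: [0.6, -0.4, -0.1]
grip_width: 0.0434
grip_force: 0.0
```

```bash
cat > chk.py <<'E'
from h import *
import sys
o=get_obs();T=T_tool(o);print(o['time'],o['position'],o['ft_force'],o['grip_width'])
c=shot('wrist');r=cut_out('scoop','wrist');print(r[0]['confidence'],r[0]['extent'])
g=np.stack(np.meshgrid(np.arange(640),np.arange(400)),-1).reshape(-1,2)
P=pts(c,g).reshape(400,640,3)
N=np.array([.5162,.0851]);a=np.radians(-8.8);ex=np.array([np.cos(a),np.sin(a)]);ey=np.array([-ex[1],ex[0]])
Q=P[r[0]['region']];x=(Q[:,:2]-N)@ex;y=(Q[:,:2]-N)@ey
for lo in np.arange(-.07,.075,.01):
    s=(x>lo)&(x<lo+.01)&(Q[:,2]>.08)
    if s.sum()>8: print(round(lo,3),s.sum(),'ztop',np.percentile(Q[s,2],95).round(4),'y',np.percentile(y[s],[2,98]).round(4))
A=P.reshape(-1,3);x=(A[:,:2]-N)@ex;y=(A[:,:2]-N)@ey
s=(abs(x)<.03)&(abs(y)>.012)&(abs(y)<.05)&(abs(A[:,2]-.12)<.003);print('lip x',np.percentile(x[s],[3,97]) if s.sum() else '')
cv2.imwrite(sys.argv[1],c['pixels'])
E
python3 chk.py pics/w8.png
```

```text
14.65 [0.48213343 0.09066838 0.27371506] [ 0.58904295 -0.35079187 -0.11573272] 0.04343174619524706
0.9 [315.7, 160.2, 153.8, 297.1]
-0.06 86 ztop 0.1222 y [-0.0086  0.0083]
-0.05 906 ztop 0.1222 y [-0.008   0.0087]
-0.04 154 ztop 0.1215 y [-0.0071  0.0078]
-0.03 391 ztop 0.119 y [-0.0079  0.0085]
-0.02 790 ztop 0.1186 y [-0.0065  0.0071]
-0.01 827 ztop 0.1178 y [-0.0064  0.0079]
0.0 877 ztop 0.117 y [-0.0059  0.0069]
0.01 1435 ztop 0.1165 y [-0.0207  0.0216]
0.02 963 ztop 0.1153 y [-0.0264  0.0276]
0.03 1126 ztop 0.2535 y [-0.0283  0.0292]
0.04 1286 ztop 0.1131 y [-0.028   0.0285]
0.05 2011 ztop 0.1121 y [-0.0238  0.0247]
0.06 2210 ztop 0.1113 y [-0.0151  0.0155]
lip x [-0.00333836  0.00297556]
```

View pics/w8.png

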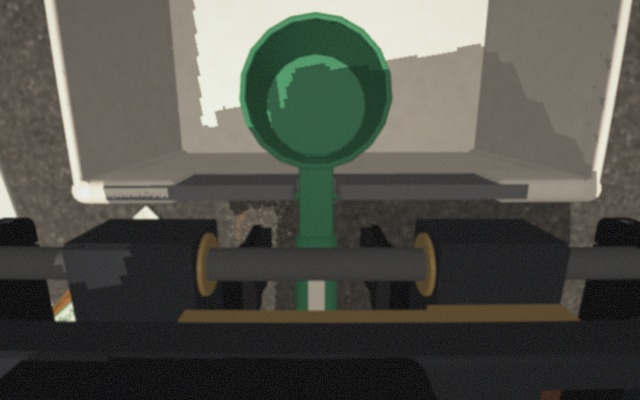

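The scoop hangs in the notch, with the neck straddling the lip at (316,187). It tilts about 0.1 rad with the throat at ~107 mm, within limits. Retreat upwards, then measure the lid.

Call:
step_arm --pt "0 0 0.01 0 0 0" --pt "0 0 0.03 0 0 0" --pt "-0.01 0 0.05 0 0 0" --pt "-0.01 0 0.05 0 0 0" --pt "0 0 0.05 0 0 0" --pt "0 0 0.05 0 0 0" --pt "0 0 0 0 0 0" --pt "0 0 0 0 0 0"

```text
time: 15.75
position: [0.4614, 0.0907, 0.5137]
tool_rot: [0.997, -0.077, -0.0, 0.0]
ft_force: [0.1, 0.3, -0.2]
grip_width: 0.0451
grip_force: 0.0
```

```bash
cat > lid.py <<'E'
from h import *
def grid(c):
    g=np.stack(np.meshgrid(np.arange(640),np.arange(400)),-1).reshape(-1,2);P=pts(c,g);return P[c['depth'].ravel()>0],g[c['depth'].ravel()>0]
a=np.radians(-8.7);ex=np.array([np.cos(a),np.sin(a)]);ey=np.array([-ex[1],ex[0]])
ctr=np.array([.5162,.0851])+ex*.082-ey*.008
def tf(P): return np.c_[(P[:,:2]-ctr)@ex,(P[:,:2]-ctr)@ey,P[:,2]]
if __name__=='__main__':
    o=get_obs();print(o['time'],o['position'],'tub ctr',ctr)
    for n in('top','scene','wrist'):
        c=shot(n);r=cut_out('tub_lid',n)
        if r:
            t=tf(cloud(c,r[0]['region']));s=(t[:,2]>.14)&(t[:,2]<.31)&(abs(t[:,1])<.11)&(t[:,0]>-.05)&(t[:,0]<.1);q=t[s]
            if s.sum()>20: print(n,r[0]['confidence'],s.sum(),'angle med',np.median(np.arctan2(q[:,2]-.121,.088-q[:,0])),'zmax',np.percentile(q[:,2],99),'x at top',np.median(q[q[:,2]>np.percentile(q[:,2],90),0]))
        if n!='wrist':
            P,_=grid(c);t=tf(P);s=(t[:,0]>.1)&(t[:,0]<.3)&(abs(t[:,1])<.16)
            for lo in np.arange(.1,.3,.04):
                k=s&(t[:,0]>=lo)&(t[:,0]<lo+.04)
                if k.any(): print(n,'behind',round(lo,2),'zmax',t[k,2].max().round(3))
        r=cut_out('scoop',n)
        if r:
            t=tf(cloud(c,r[0]['region']));t=t[t[:,2]>.09];print('scoop',n,np.percentile(t,[2,98],axis=0).round(3).tolist())
E
python3 lid.py
```

```text
15.75 [0.46139793 0.09072157 0.51365863] tub ctr [0.59604641 0.06478866]
top 0.8 2565 angle med 1.1653541761407777 zmax 0.2904208576060642 x at top 0.010745570992425077
top behind 0.1 zmax 0.028
top behind 0.14 zmax 0.221
top behind 0.18 zmax 0.246
top behind 0.22 zmax 0.252
top behind 0.26 zmax 0.251
scoop top [[-0.092, -0.047, 0.092], [-0.017, 0.032, 0.647]]
scene 0.93 830 angle med 1.105230949364155 zmax 0.28984855946565674 x at top 0.008098200705209283
scene behind 0.1 zmax 0.004
scene behind 0.14 zmax 0.219
scene behind 0.18 zmax 0.245
scene behind 0.22 zmax 0.249
scene behind 0.26 zmax 0.248
scoop scene [[-0.167, -0.022, 0.091], [-0.019, 0.037, 0.124]]
scoop wrist [[-0.166, -0.018, 0.093], [-0.017, 0.036, 0.125]]
```

Lid at ~1.1 rad; behind the tub it is clear up to x = 140 mm. I'll bring the closed fingers over and behind the lid, and have a script compute the sweep.

Call:
step_arm --pt "0.049 -0.0088 0 0 0 0" --pt "0.049 -0.0088 0 0 0 0" --pt "0.049 -0.0088 0 0 0 0" --pt "0.049 -0.0088 0 0 0 0" --pt "0 0 0 0 0 0" --pt "0 0 -0.04 0 0 0" --pt "0 0 -0.04 0 0 0" --pt "0 0 0 0 0 0" --pt "0 0 0 0 0 0" --jaw 0.0

```text
time: 17.32
position: [0.6582, 0.0557, 0.4354]
tool_rot: [0.997, -0.077, 0.001, -0.0]
ft_force: [0.7, 0.9, 0.6]
grip_width: 0.0006
grip_force: 0.0
```

```bash
python3 - <<'E'
from lid import *
o=get_obs();p=o['position'];print(o['time'],p,o['ft_force'],o['grip_width']);print('tub x,y',(p[:2]-ctr)@ex,(p[:2]-ctr)@ey,'tip z',p[2]-.182)
cx=(p[:2]-ctr)@ex;cz=p[2]-.1822;print('TCP offsets from now')
prev=np.r_[p]
for th in np.arange(1.1,-.05,-.1):
    x=.088-.145*np.cos(th)+.008*np.sin(th)+.0095;z=.121+.145*np.sin(th)+.008*np.cos(th)
    w=np.r_[ctr+ex*x,z+.1822];print(round(th,2),(w-prev).round(4).tolist(),w.round(4).tolist());prev=w
E
```

```text
17.325 [0.65817978 0.05565712 0.43538594] [0.65643215 0.85714663 0.58514364] 0.0006360712305490743
tub x,y 0.0627997040437818 0.0003718675653463649 tip z 0.2533859445276352
TCP offsets from now
1.1 [-0.0237, 0.0033, 0.0007] [0.6345, 0.0589, 0.4361]
1.0 [-0.0128, 0.002, -0.0065] [0.6216, 0.0609, 0.4295]
0.9 [-0.0121, 0.0019, -0.0078] [0.6095, 0.0627, 0.4218]
0.8 [-0.0113, 0.0017, -0.009] [0.5982, 0.0645, 0.4128]
0.7 [-0.0103, 0.0016, -0.0101] [0.5879, 0.066, 0.4027]
0.6 [-0.0093, 0.0014, -0.0111] [0.5786, 0.0675, 0.3917]
0.5 [-0.0082, 0.0012, -0.0119] [0.5704, 0.0687, 0.3797]
0.4 [-0.0069, 0.0011, -0.0127] [0.5635, 0.0698, 0.367]
0.3 [-0.0057, 0.0009, -0.0133] [0.5578, 0.0706, 0.3537]
0.2 [-0.0043, 0.0007, -0.0138] [0.5535, 0.0713, 0.3398]
0.1 [-0.0029, 0.0004, -0.0142] [0.5506, 0.0717, 0.3256]
-0.0 [-0.0015, 0.0002, -0.0144] [0.5491, 0.072, 0.3112]
```

Call:
step_arm --pt "-0.012 0.0017 0 0 0 0" --pt "-0.012 0.0017 0 0 0 0" --pt "-0.0064 0.001 -0.0033 0 0 0" --pt "-0.0064 0.001 -0.0033 0 0 0" --pt "-0.006 0.001 -0.004 0 0 0" --pt "-0.006 0.0009 -0.004 0 0 0"

```text
time: 18.08
position: [0.609, 0.0628, 0.4187]
tool_rot: [0.997, -0.077, -0.0, -0.0]
ft_force: [-0.1, -0.7, 0.9]
grip_width: 0.0006
grip_force: 0.4
```

Call:
step_arm --pt "-0.0057 0.0009 -0.0045 0 0 0" --pt "-0.0056 0.0008 -0.0045 0 0 0" --pt "-0.0052 0.0008 -0.005 0 0 0" --pt "-0.0051 0.0008 -0.005 0 0 0" --pt "-0.0047 0.0007 -0.0055 0 0 0" --pt "-0.0046 0.0007 -0.0055 0 0 0"

```text
time: 18.82
position: [0.5781, 0.0675, 0.3888]
tool_rot: [0.997, -0.077, 0.0, -0.0]
ft_force: [0.6, 0.5, -0.2]
grip_width: 0.0001
grip_force: 0.3
```

Call:
step_arm --pt "-0.0041 0.0006 -0.006 0 0 0" --pt "-0.0041 0.0006 -0.006 0 0 0" --pt "-0.0035 0.0005 -0.0063 0 0 0" --pt "-0.0034 0.0006 -0.0064 0 0 0"

```text
time: 19.32
position: [0.5631, 0.0698, 0.364]
tool_rot: [0.997, -0.077, 0.0, 0.0]
ft_force: [0.9, -0.7, -0.8]
grip_width: 0.0006
grip_force: 0.2
```

```bash
python3 - <<'E'
from lid import *
for n in('scene','top'):
    c=shot(n);r=cut_out('tub_lid',n)
    for x in r[:1]:
        t=tf(cloud(c,x['region']));s=(t[:,2]>.125)&(t[:,2]<.31)&(abs(t[:,1])<.108)&(t[:,0]<.06);q=t[s]
        print(n,x['confidence'],s.sum(),np.percentile(q,[2,50,98],axis=0).round(3).tolist(),'ang',np.percentile(np.arctan2(q[:,2]-.121,.088-q[:,0]),[20,50,80]))
E
```

```text
scene 0.68 5 [[-0.169, 0.007, 0.125], [-0.161, 0.01, 0.125], [-0.15, 0.012, 0.126]] ang [0.01605057 0.01831587 0.02041255]
top 0.72 1344 [[-0.083, -0.107, 0.14], [-0.045, -0.058, 0.181], [0.058, 0.093, 0.266]] ang [0.40113166 0.41565471 0.51152142]
```

The lid is following (about 0.4 rad). Continue down.

Call:
step_arm --pt "-0.0028 0.0005 -0.0066 0 0 0" --pt "-0.0028 0.0004 -0.0067 0 0 0" --pt "-0.0022 0.0004 -0.0069 0 0 0" --pt "-0.0021 0.0003 -0.0069 0 0 0" --pt "-0.0015 0.0002 -0.0071 0 0 0" --pt "-0.0014 0.0002 -0.0071 0 0 0" --pt "0 0 0 0 0 0"

```text
time: 20.4
position: [0.5501, 0.0718, 0.3224]
tool_rot: [0.997, -0.077, -0.001, 0.0]
ft_force: [0.4, -0.8, 0.3]
grip_width: 0.0006
grip_force: 0.0
```

Call:
step_arm --pt "-0.0008 0.0001 -0.004 0 0 0" --pt "-0.0004 0.0001 -0.003 0 0 0" --pt "0 0 0 0 0 0"

```text
time: 20.78
position: [0.5492, 0.072, 0.3159]
tool_rot: [0.997, -0.077, -0.0, -0.0]
ft_force: [0.5, -0.4, 0.9]
grip_width: 0.0003
grip_force: 0.0
```

Call:
step_arm --pt "-0.0003 0 -0.002 0 0 0" --pt "0 0 -0.002 0 0 0" --pt "0 0 0 0 0 0"

```text
time: 21.15
position: [0.549, 0.072, 0.312]
tool_rot: [0.997, -0.077, -0.0, 0.0]
ft_force: [-0.5, -0.5, 1.1]
grip_width: 0.0006
grip_force: 0.0
```

Now feel for the stop in 1 mm steps.

Call:
step_arm --pt "0 0 -0.001 0 0 0" --pt "0 0 -0.001 0 0 0" --pt "0 0 0 0 0 0"

```text
time: 21.52
position: [0.5489, 0.072, 0.311]
tool_rot: [0.997, -0.077, 0.0, 0.0]
ft_force: [-1.5, -0.5, 6.0]
grip_width: 0.0006
grip_force: 3.1
```

Call:
step_arm --pt "0 0 -0.001 0 0 0" --pt "0 0 0 0 0 0"

```text
time: 21.78
position: [0.5489, 0.072, 0.3109]
tool_rot: [0.997, -0.077, 0.0, 0.0]
ft_force: [-2.6, -0.2, 12.6]
grip_width: 0.0001
grip_force: 5.9
```

Call:
step_arm --pt "0 0 -0.001 0 0 0" --pt "0 0 0 0 0 0"

```text
time: 22.02
position: [0.5489, 0.072, 0.3108]
tool_rot: [0.997, -0.077, 0.001, 0.0]
ft_force: [-4.8, -0.3, 17.4]
grip_width: 0.0006
grip_force: 8.7
```

Hard stop at tip height 129 mm, exactly the height of the closed lid's raised middle. Retreat and check.

Call:
step_arm --pt "0 0 0.005 0 0 0" --pt "0 0 0.03 0 0 0" --pt "-0.02 0 0.05 0 0 0" --pt "-0.04 0 0.05 0 0 0" --pt "-0.04 0 0.03 0 0 0" --pt "0 0 0 0 0 0" --pt "0 0 0 0 0 0"

```text
time: 22.9
position: [0.4502, 0.0719, 0.4718]
tool_rot: [0.997, -0.077, 0.0, -0.0]
ft_force: [0.1, -0.1, -0.5]
grip_width: 0.0005
grip_force: 0.0
```

```bash
python3 - <<'E'
from lid import *
o=get_obs();print(o['time'],o['position'],o['ft_force'])
c=shot('wrist');cv2.imwrite('pics/w9.png',c['pixels'])
P,_=grid(c);t=tf(P);s=(t[:,2]>.115)&(t[:,2]<.2)&(abs(t[:,1])<.1)&(abs(t[:,0])<.08)
q=t[s];A=np.c_[q[:,:2],np.ones(len(q))];k=np.ones(len(q),bool)
for _ in range(5):
    p=np.linalg.lstsq(A[k],q[k,2],rcond=None)[0];k=abs(A@p-q[:,2])<.003
print('lid plane slope x,y,z0',p,k.sum(),len(q),np.percentile(q[:,2],[5,50,95]))
for n in('wrist','scene'):
    if n=='scene': c=shot(n)
    r=cut_out('scoop',n)
    if r:
        t=tf(cloud(c,r[0]['region']));t=t[(t[:,2]>.09)&(t[:,2]<.15)];print(n,r[0]['confidence'],np.percentile(t,[2,50,98],axis=0).round(4).tolist())
for l in('soap_pump','nail_brush','stain_stick'):
    for r in cut_out(l,'scene')[:1]: print(l,np.median(cloud(c,r['region']),axis=0).round(3))
E
```

```text
22.9 [0.45024471 0.07193163 0.47182388] [ 0.1103257  -0.12533401 -0.50429838]
lid plane slope x,y,z0 [ 1.62974472e-02 -4.75869346e-05  1.28414642e-01] 24631 25225 [0.12516564 0.1280988  0.12948469]
wrist 0.83 [[-0.1661, -0.0, 0.1168], [-0.1339, 0.0078, 0.1212], [-0.1022, 0.0162, 0.1251]]
scene 0.74 [[-0.169, 0.0001, 0.0936], [-0.1292, 0.0122, 0.119], [-0.0881, 0.0187, 0.1252]]
soap_pump [ 0.636 -0.148  0.113]
nail_brush [ 0.615 -0.246  0.022]
stain_stick [0.442 0.268 0.015]
```

View pics/w9.png

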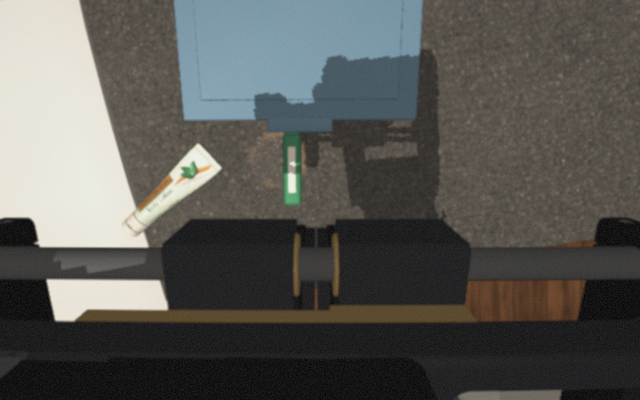

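The lid lies flat over the tub (columns 175–420), the handle sticks out at (292,168), and the bystanders are unmoved.

```bash
python3 -c "
from rig import hand_in
print(hand_in())"
```

```text
the job is handed in; nothing more can be done
None
```

The scoop hangs by its hook in the lip's notch, let go and tilted about 0.1 rad (limit 0.2), the blue lid is closed flat, the bystanders measured unmoved, and the job was handed in at about 23 s; no verdict came back.

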